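# Feed the prism up to the lap by one turn and lock the slide

### The job

Advance the prism carriage towards the lap: push the feed hand wheel round by its upright handle, gently with the fingertips and without taking it between the fingers, through exactly one full turn clockwise as seen from above, so that the handle comes back to where it started. Then push the lock lever all the way over, away from the robot, to lock the slide, leaving the wheel where it is, and do not disturb the loose prism blocks, jar, caliper and lapping tool lying around the feeder.

Things in the scene. Friction and masses are not known exactly. Their poses are not given: they have to be found in the camera images.
- feeder: prism feeder, fixed to the table: grey iron bed 150 mm (its x) by 575 mm (y -365 to +210), 30 mm high. Origin on the table under the wheel axis; x points away from the robot (within 0.3 rad), y to the robot's left. Hand wheel at the origin, lock lever at y +170 mm, slide carriage with clamped prism (106 mm high) round y -195 mm, black upright lap (131 mm high) at the -y end
- axis (a point): centre of the hand wheel, on its upright axis, 85 mm above the table, at mid-height of the rim. The wheel is dark steel: rim of 70 mm centre-line radius made of 12 mm round bar (rim top 91 mm above the table), three spokes and a hub 36 mm wide (top 94 mm above the table)
- handle (a point): centre of the top of the wheel's handle: an upright dark wooden peg 18 mm in diameter standing on the rim at 70 mm radius, at the end of one spoke; its top is 145 mm above the table and it stands clear of the rim from 96 mm to 145 mm. It does not spin on its own
- wheel (a joint): turn of the hand wheel in rad, growing clockwise seen from above; it starts anywhere from -2.5 to 2.5 and can turn well past one turn (limits -6 and 15). One turn is 2 pi and moves the carriage 10 mm. It turns stiffly (about 2 N at the handle to keep it moving slowly), and stays where it is left
- carriage (a joint): travel of the prism carriage along the feeder's -y, towards the lap, in m; geared to the wheel, 10 mm a turn
- lock (a joint): lock lever angle in rad: starts between 0 and 0.15 (unlocked, leaning towards the robot, 0.5 rad off upright at 0), 1.0 is the stop (locked, leaning 0.5 rad away from the robot). Swings in the feeder's xz plane, needs about 1.5 N at the knob, stays where it is left
- lock_knob (a point): centre of the lock lever's black ball knob, 22 mm in diameter, 70 mm from the pivot on a 10 mm steel rod; the centre is about 104 mm above the table at both ends of the swing and 112 mm at mid-swing
- lock_pivot (a point): pivot of the lock lever, 42 mm above the table, between two steel cheeks 50 mm long (along the feeder's x), 54 mm apart over their outsides, whose tops are 50 mm above the table
- prism_a: loose triangular green glass prism block standing on end, 52 mm sides, 45 mm tall, on the robot's side of the feeder; origin under its centre
- prism_b: the second one, the same, on the robot's side nearer the lock lever
- prism_c: a slimmer one, 38 mm sides, 60 mm tall, beyond the feeder
- jar: squat amber glass jar, 64 mm in diameter, 70 mm tall, beyond the lock lever; origin under its centre
- caliper: nickel caliper lying flat beyond the feeder, 200 mm long, 9 mm thick; origin under the middle of its beam
- lap_tool: brass lapping tool with wooden handle standing on its 56 mm disc, 79 mm tall, beyond the wheel; origin under its centre

How it is judged:
On the way, in this order (a step that is already met when the one before it is completed fails the run):
1. the wheel has been pushed through one full turn clockwise and is at rest, with the slide still unlocked (distance of handle from where it was at the start of the episode below 0.014 m and value of joint wheel between 3.4 and 9.1 rad and velocity of joint wheel between -0.05 and 0.05 rad/s and value of joint lock below 0.4 rad), for 0.2 s.
2. the lock lever is pushed fully over (value of joint lock above 0.85 rad), for 0.2 s.
At the end, for the whole second after the job is handed in: the handle is within 14 mm (about 11 degrees) of where it started after one clockwise turn, the wheel is at rest, and the lock lever is past 0.85 rad of its 1.0 rad swing (distance of handle from where it was at the start of the episode below 0.014 m and value of joint wheel between 3.4 and 9.1 rad and velocity of joint wheel between -0.05 and 0.05 rad/s and value of joint lock above 0.85 rad); the robot touches nothing.
It fails at once if the slide locked before the turn is complete, or the wheel moved off afterwards (value of joint lock above 0.4 rad and not (distance of handle from where it was at the start of the episode below 0.014 m and value of joint wheel between 3.4 and 9.1 rad)).
It fails at once if the wheel shoved with more than 40 N (contact force between the fingers and wheel above 40 N).
It fails at once if the handle taken between the fingers instead of pushed (contact force between the fingers and wheel above 1 N and horizontal distance between the grasp point and handle below 0.006 m).
It fails at once if a loose thing beside the feeder moved by more than 20 mm, lifted or knocked over (distance of any of prism_a, prism_b, prism_c, jar, caliper, lap_tool from where it was at the start of the episode above 0.02 m or angle between any of prism_a, prism_b, prism_c, jar, caliper, lap_tool's own z axis and vertical above 0.3 rad).
It also fails if it takes over 70 s, if anything falls off the work surface, if the arm or the gripper's body presses on something with over 40 N, if the wrist force passes 120 N, or if a joint passes its speed limit or range.

### The arm

A 7-joint arm with a two-finger parallel gripper is mounted at the origin on the work surface. World frame = base frame: x ahead of the robot, y to its left, z up, the work surface at z = 0. Lengths are in m, angles in rad, forces in N, time in s.
With the tool pointing down it reaches from about 0.425 to 0.825 m from the base axis. Payload 3.6 kg.
Tool frame: the origin (TCP) lies between the finger pads; the fingertips stand 8 mm ahead of it and the grasp point (between the pads) lies 11 mm behind it; z points along the fingers, x is the direction in which the jaws open and shut, and the axes are right-handed (so a half turn about z gives the same grasp; the last joint's range is limited). The gripper opens to 93 mm and grips with 3 to 60 N. Pads are 15 mm wide; open, the fingers measure 128 mm over their backs; the gripper's body (75 mm by 188 mm) begins 65 mm behind the grasp point.
Start: joints at [-0.026, 0.615, -0.013, 1.423, 0.008, 1.103, -0.04], TCP at [0.65, 0, 0.227] pointing down, gripper open.
Joint ranges: [-3.12, 3.12], [-0.3, 2.06], [-1.34, 1.32], [0.26, 2.42], [-1.36, 4.5], [0.01, 1.98], [-2.84, 2.84]. Speed limits (rad/s): [2.79, 2.79, 3.14, 3.14, 3.14, 3.14, 3.14].

### API

Orientations are given as a unit quaternion [x, y, z, w].
In Python, from rig import ctrl, capture gives the robot as it stands.
- The arm moves only by the tool arm_command, never from a script. Its argument "moves" is a list that holds one entry, the list of rows, each a list of 5 numbers: the closure in counts, from 0 (fully open) to 255 (shut), then the shift along the tool's x, y, z in cm, then the turn about the tool's z in rad. In form: [[[fingers, x, y, z, roll], ...]]. A call has 1 to 5 rows; each row is the pose to reach, as a shift and turn from the pose measured when the call began, along the tool's axes at that moment; what a row does not reach only later rows make up. A row lasts 1/8 s, in which the tool goes at most 62.5 mm and 10.7 degrees, less where a joint would pass 70% of its speed; a pose out of reach is approached as far as the arm can. A call with a gripper value outside its range is refused whole. The fingers move at their own pace and stop on an object; "force" is the grip in N (left out, the last holds). Time passes only in rows, so rows that repeat a pose let the fingers close. It gives the time, the measured TCP pose, the force and the opening at its end, in the units of the state.
- ctrl.get_state(): the state, without advancing time (a new reading comes with each control period).
- capture(name): name is "scene" or "side" or "wrist"; returns a dict with "image" (400x640x3 uint8, red, green, blue), "K" (3x3 intrinsics, pixels), "k1" (the pictures are not rectified: a ray, as slopes to the right and down, at radius r is drawn at 1 + k1 r^2 times it, then the intrinsics apply), "rvec" (rotation vector, rad) and "tvec" (3), from world to camera coordinates, as OpenCV has them. Camera axes: x right, y down, z forward; pixel columns grow to the right and rows downward; lengths in m; the calibration is good to about 2 mm. A picture is of the moment at which its call begins. There is no depth.
- ctrl.hand_in(): hands the job in, once; it reports no verdict.
The state is a dict: "clock": time; "joints": joint angles; "qd": joint speeds; "tau": joint torques, N m; "eef_pos": TCP position; "eef_rot": TCP orientation; "ft_force": force on the tool from outside, world axes, zero at the start; "moment": the same for the moment, N m; "width": finger opening in m.
Only numpy, scipy, OpenCV 4.12 (cv2) and the standard library are available. Lean on these libraries where they do the work, as an engineer would, in place of code of your own. Each camera call takes 0.05 s, during which the arm holds its last target.

## Working session

There is one attempt and no reset: what is moved stays moved. The work goes in short steps, Python scripts to look and compute and a tool call to move; the robot and the scene stay as the last step left them, time stands still between calls to the robot, and variables do not carry over. Pictures are saved under pics/ and viewed, and the job is handed in when it is done.

Besides the shell and the picture viewer there is one more tool, called after "Emit:" as name(argument=value, ...), one argument or row to a line, values as JSON. arm_command: Moves the arm, as the interface text tells. Its arguments: {"type":"object","properties":{"moves":{"type":"array","items":{"type":"array","items":{"type":"array","items":{"type":"number"}}}},"force":{"type":"number"}},"required":["moves"]}

```bash
ls; mkdir -p pics; python3 - <<'E'
from rig import ctrl, capture
import cv2
s=ctrl.get_state();print(s)
for n in ["scene","side","wrist"]:
    c=capture(n);cv2.imwrite(f"pics/{n}0.png",c["image"][:,:,::-1]);print(n,c["K"],c["k1"],c["rvec"],c["tvec"])
E
```

```text
pics
{'clock': 0.0, 'joints': array([-0.02649694,  0.61587929, -0.0126265 ,  1.42488181,  0.00809601,
        1.10338008, -0.0403863 ]), 'qd': array([ 0.00016006,  0.00066768,  0.00172048,  0.00260627,  0.00078147,
       -0.00113575, -0.00013323]), 'tau': array([ 5.37042069e-04, -4.58937871e+01,  2.08912762e-01, -1.65743172e+01,
       -6.11085235e-02,  2.03703978e-02,  2.53581929e-04]), 'eef_pos': array([6.49239043e-01, 1.42301024e-05, 2.25512686e-01]), 'eef_rot': array([ 9.99999219e-01,  4.17562697e-05, -1.24921688e-03,  1.27729495e-05]), 'ft_force': array([-0.53396824, -0.10938414,  0.12148158]), 'moment': array([ 0.03212691,  0.05238869, -0.0013398 ]), 'width': 0.09306109354185899}
scene [[366.02781768   0.         317.78409092]
 [  0.         366.02781768 200.87910222]
 [  0.           0.           1.        ]] -0.04669394871811139 [ 1.03681678  2.37367376 -1.05997792] [ 0.37589313 -0.16664554  1.05897441]
side [[399.65890806   0.         316.67787942]
 [  0.         399.65890806 198.71170097]
 [  0.           0.           1.        ]] 0.022884958239847163 [ 0.94403734 -2.24374283  1.29723255] [0.39092791 0.29843325 0.57653425]
wrist [[303.80386033   0.         323.77511694]
 [  0.         303.80386033 198.93300155]
 [  0.           0.           1.        ]] 0.008688265363937962 [-2.88924065e+00 -1.68200560e-03  4.18630675e-03] [-0.64822318 -0.02932765  0.39041455]
```

View pics/scene0.png

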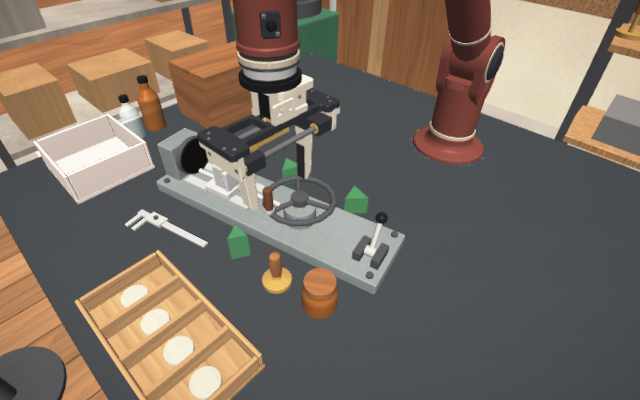

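View pics/side0.png

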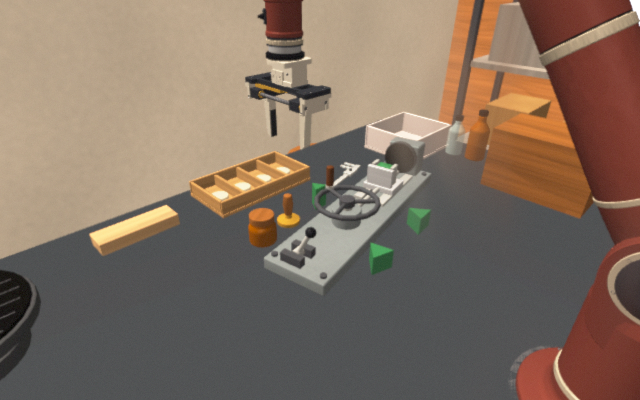

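View pics/wrist0.png

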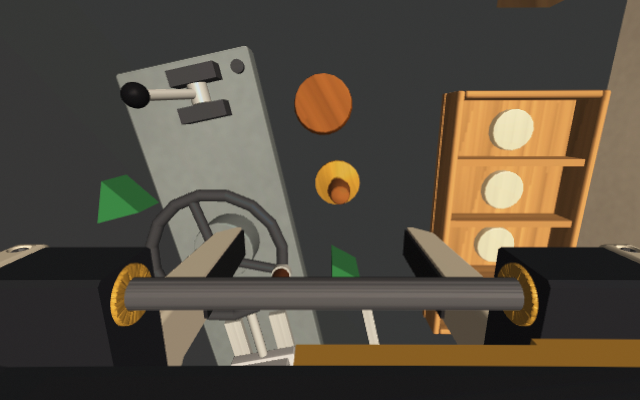

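The scene shows the handle peg at about (268,192) with the wheel hub at (300,199) and the knob at (381,217). In the side view they are at (330,168), (347,201) and (310,232). In the wrist view the feeder runs from the lever at the top (+y) down to the wheel. Next I'll write helpers and take close-ups.

```bash
cat > h.py <<'E'
import numpy as np, cv2
from rig import ctrl, capture
def dist(c): return np.array([c["k1"],0,0,0,0.])
def ray(c,uv):
    K=np.array(c["K"]);p=cv2.undistortPoints(np.array([[uv]],float),K,dist(c))[0,0]
    R,_=cv2.Rodrigues(np.array(c["rvec"]));t=np.array(c["tvec"]).ravel()
    o=-R.T@t;d=R.T@np.array([p[0],p[1],1.]);return o,d/np.linalg.norm(d)
def plane(c,uv,z):
    o,d=ray(c,uv);return o+d*(z-o[2])/d[2]
def tri(obs):
    A=np.zeros((3,3));b=np.zeros(3)
    for c,uv in obs:
        o,d=ray(c,uv);P=np.eye(3)-np.outer(d,d);A+=P;b+=P@o
    x=np.linalg.solve(A,b);return x,[np.linalg.norm((np.eye(3)-np.outer(ray(c,uv)[1],ray(c,uv)[1]))@(x-ray(c,uv)[0]))*1e3 for c,uv in obs]
def proj(c,P):
    return cv2.projectPoints(np.array(P,float).reshape(-1,3),np.array(c["rvec"]),np.array(c["tvec"]),np.array(c["K"]),dist(c))[0][:,0]
def crop(c,x0,y0,w,h,s,name):
    im=c["image"][y0:y0+h,x0:x0+w,::-1];cv2.imwrite(name,cv2.resize(im,None,fx=s,fy=s,interpolation=cv2.INTER_CUBIC))
E
python3 - <<'E'
from h import *
import pickle
C={n:capture(n) for n in ["scene","side","wrist"]}
pickle.dump(C,open("c0.pkl","wb"))
crop(C["scene"],220,150,190,140,4,"pics/sc1.png")
crop(C["side"],260,150,190,140,4,"pics/si1.png")
crop(C["wrist"],90,40,210,250,2.4,"pics/wr1.png")
E
```

```text
(no output)
```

View pics/sc1.png

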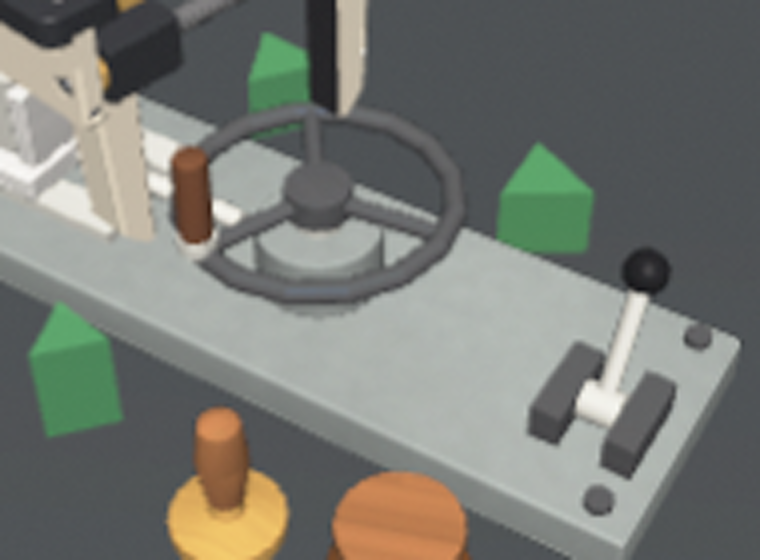

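View pics/si1.png

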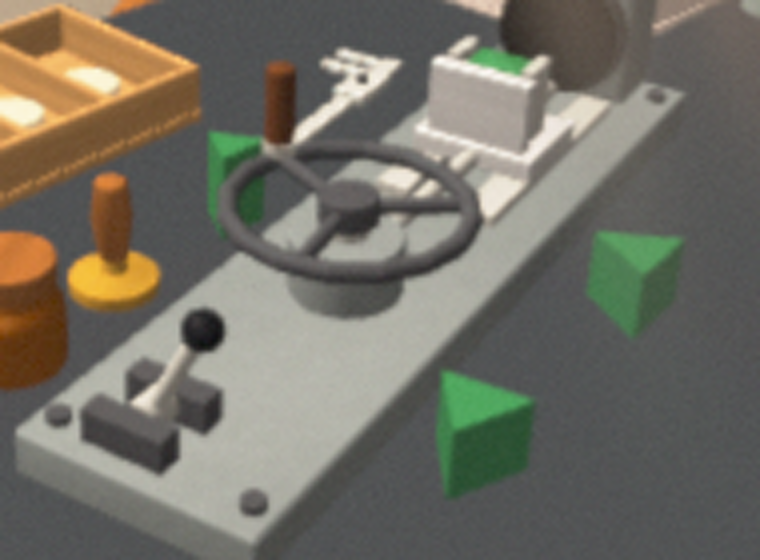

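View pics/wr1.png

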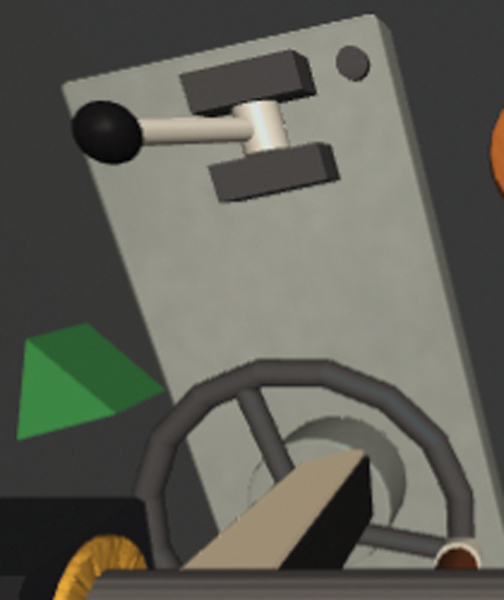

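```bash
python3 - <<'E'
from h import *
import pickle
C=pickle.load(open("c0.pkl","rb"));s,d,w=C["scene"],C["side"],C["wrist"]
np.set_printoptions(precision=4,suppress=True)
print("handle",tri([(s,(267.5,189.2)),(d,(330.2,167.2))]))
print("hub",tri([(s,(299.5,195.5)),(d,(347.2,198.7))]),plane(s,(299.5,195.5),.094),plane(d,(347.2,198.7),.094))
print("knob",tri([(s,(381.5,217.5)),(d,(310.7,232.5)),(w,(134.6,95))]))
# bed corners z=.03
for n,c,uv in [("near+y",s,(405,236.2)),("near+y",d,(324.5,286.2)),("far+y",d,(264.8,258.7)),("near+y",w,(116.5,75)),("far+y",w,(246,46))]:print(n,plane(c,uv,.03))
# rim outer points at z=.085 (scene crop px)
sc=lambda x,y:(220+x/4,150+y/4)
si=lambda x,y:(260+x/4,150+y/4)
for c,f,pts in[(s,sc,[(459,200),(320,293),(325,114),(210,148)]),(d,si,[(228,200),(474,215),(350,272),(365,152)])]:
  for p in pts:print("rim",plane(c,f(*p),.085))
# loose
for n,c,uv in [("lap top scene",s,sc(218,422)),("lap side",d,si(111,183))]:print(n,plane(c,uv,.079))
print("jar",plane(s,sc(400,515),.07),plane(d,si(15,258),.07))
for p in [(540,143),(593,190),(503,193)]:print("prb",plane(s,sc(*p),.045))
for p in [(445,372),(533,403),(463,424)]:print("prb side",plane(d,si(*p),.045))
for p in [(62,305),(30,352),(107,338)]:print("prc",plane(s,sc(*p),.06))
for p in [(590,235),(684,237),(636,267)]:print("pra side",plane(d,si(*p),.045))
E
```

```text
handle (array([ 0.6021, -0.0865,  0.1429]), [np.float64(0.800943355576697), np.float64(0.800943355576592)])
hub (array([ 0.5339, -0.0726,  0.0927]), [np.float64(0.5110650521073816), np.float64(0.5110650521073482)]) [ 0.5353 -0.0708  0.094 ] [ 0.5327 -0.0717  0.094 ]
knob (array([0.4837, 0.0905, 0.1041]), [np.float64(0.6477802003708878), np.float64(1.032405037677497), np.float64(0.430720703675799)])
near+y [0.4266 0.1206 0.03  ]
near+y [0.4169 0.1179 0.03  ]
far+y [0.5585 0.1472 0.03  ]
near+y [0.424  0.1169 0.03  ]
far+y [0.5661 0.1461 0.03  ]
rim [ 0.4891 -0.0169  0.085 ]
rim [ 0.5842 -0.0215  0.085 ]
rim [ 0.4854 -0.1151  0.085 ]
rim [ 0.5474 -0.1387  0.085 ]
rim [ 0.5868 -0.0295  0.085 ]
rim [ 0.4788 -0.1173  0.085 ]
rim [ 0.4879 -0.0229  0.085 ]
rim [ 0.5703 -0.1292  0.085 ]
lap top scene [ 0.6669 -0.0025  0.079 ]
lap side [ 0.656  -0.0011  0.079 ]
jar [0.6443 0.0841 0.07  ] [0.6415 0.082  0.07  ]
prb [ 0.3841 -0.0433  0.045 ]
prb [0.3963 0.0034 0.045 ]
prb [ 0.4324 -0.0312  0.045 ]
prb side [ 0.4291 -0.0341  0.045 ]
prb side [ 0.3812 -0.0456  0.045 ]
prb side [ 0.3954 -0.0063  0.045 ]
prc [ 0.6592 -0.1254  0.06  ]
prc [ 0.689  -0.1116  0.06  ]
prc [ 0.6582 -0.0922  0.06  ]
pra side [ 0.4553 -0.2047  0.045 ]
pra side [ 0.415  -0.2432  0.045 ]
pra side [ 0.4164 -0.1939  0.045 ]
```

The geometry checks out: handle radius is 69.6 mm, heights agree to 2 mm, and feeder yaw is about 0.2. I'll close the fingers and move behind the handle (on its +y side), still high.

Emit:
arm_command(
  moves=[
    [[255, -4.9, 4.5, 0, 0], [255, -4.9, 4.5, 0, 0], [255, -4.9, 4.5, 0, 0], [255, -4.9, 4.5, 0, 0], [255, -4.9, 4.5, 0, 0]],
  ],
  force=20,
)

```text
clock: 0.92
eef_pos: [0.6016, -0.0437, 0.2263]
eef_rot: [1.0, 0.001, -0.0, -0.0]
ft_force: [-0.4, -0.2, -1.2]
width: 0.0476
```

Emit:
arm_command(
  moves=[
    [[255, 0, 0, 4, 0], [255, 0, 0, 8, 0], [255, 0, 0, 11.2, 0], [255, 0, 0, 11.2, 0], [255, 0, 0, 11.2, 0]],
  ],
)

```text
clock: 1.55
eef_pos: [0.6028, -0.0434, 0.1154]
eef_rot: [1.0, 0.001, 0.001, -0.0]
ft_force: [0.2, -0.4, 1.7]
width: 0.001
```

```bash
python3 - <<'E'
from h import *
import pickle
C={n:capture(n) for n in ["scene","side"]}
pickle.dump(C,open("c1.pkl","wb"))
s=ctrl.get_state();print(s["eef_pos"],s["eef_rot"],s["width"],s["ft_force"])
crop(C["scene"],200,120,190,140,4,"pics/sc2.png")
crop(C["side"],260,100,190,140,4,"pics/si2.png")
E
```

```text
[ 0.60296227 -0.04354162  0.1160299 ] [ 9.99997945e-01  1.07285555e-03  1.69795057e-03 -2.74465632e-04] 0.0005443165002545722 [-0.11186815 -0.22014039 -0.44054044]
```

View pics/sc2.png

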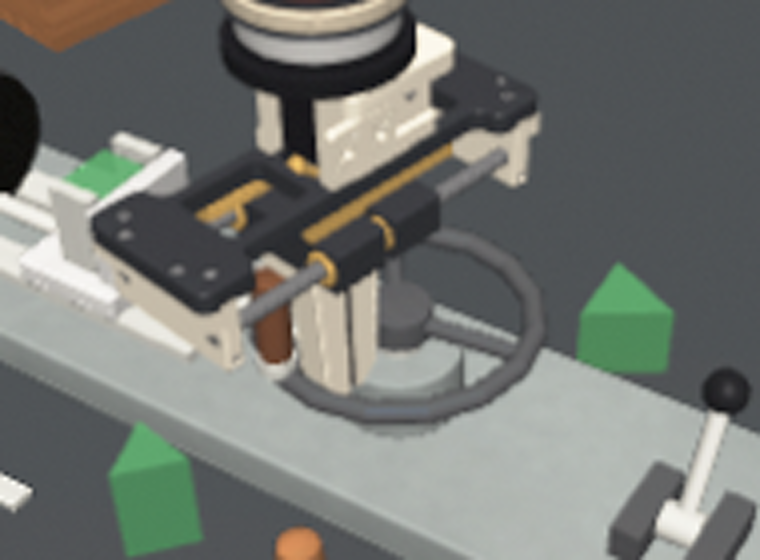

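View pics/si2.png

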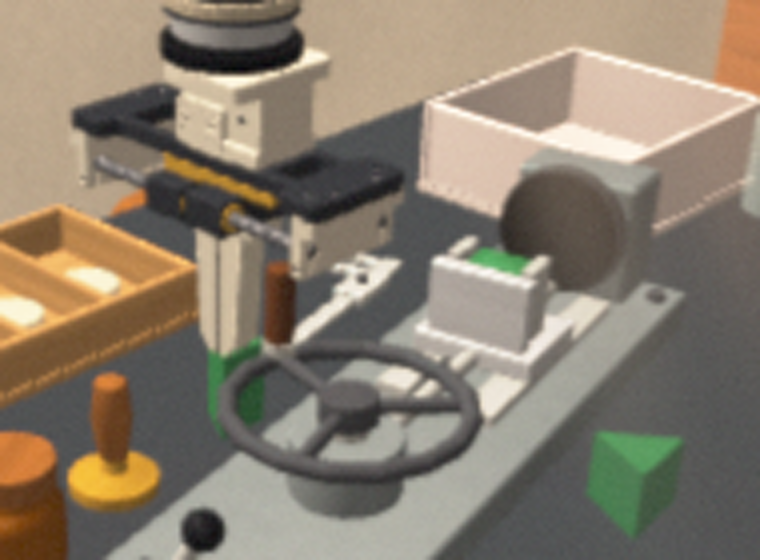

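The closed fingers stand on the +y side of the peg with clearance, and the tips are just above rim level. Now a planner that prints the rows for each call.

```bash
cat > n.py <<'E'
import sys
from h import *
def push(a,ax=np.array([.534,-.0722]),r=.0697,th0=-.21,hx=.0175,hy=.0075,gap=0):
    th=th0-np.radians(a); h=ax+r*np.array([np.cos(th),np.sin(th)]); t=np.array([np.sin(th),-np.cos(th)])
    c=np.array([hx*np.clip(t[0]/.5,-1,1),hy*np.clip(t[1]/.5,-1,1)])
    return h-c-(.009+gap)*t
if __name__=="__main__":
    s=ctrl.get_state();p=s["eef_pos"];z=.113
    for a in np.linspace(float(sys.argv[1]),float(sys.argv[2]),5):
        q=push(a);d=(q-p[:2])*100
        print(round(a),q.round(4),"row",[255,round(d[0],1),round(-d[1],1),round((p[2]-z)*100,1),0])
E
python3 n.py -4 12; python3 -c "
from n import *
for a in range(0,361,20):print(a,push(a).round(3))"
```

```text
-4 [ 0.6092 -0.0655] row [255, np.float64(0.6), np.float64(2.2), np.float64(0.3), 0]
0 [ 0.6113 -0.0704] row [255, np.float64(0.8), np.float64(2.7), np.float64(0.3), 0]
4 [ 0.6131 -0.0753] row [255, np.float64(1.0), np.float64(3.2), np.float64(0.3), 0]
8 [ 0.6146 -0.0801] row [255, np.float64(1.2), np.float64(3.7), np.float64(0.3), 0]
12 [ 0.6156 -0.0849] row [255, np.float64(1.3), np.float64(4.1), np.float64(0.3), 0]
0 [ 0.611 -0.07 ]
20 [ 0.615 -0.094]
40 [ 0.601 -0.114]
60 [ 0.582 -0.131]
80 [ 0.558 -0.143]
100 [ 0.534 -0.146]
120 [ 0.512 -0.137]
140 [ 0.493 -0.12 ]
160 [ 0.471 -0.098]
180 [ 0.457 -0.074]
200 [ 0.453 -0.05 ]
220 [ 0.467 -0.03 ]
240 [ 0.486 -0.013]
260 [ 0.51  -0.002]
280 [0.534 0.001]
300 [ 0.556 -0.007]
320 [ 0.575 -0.024]
340 [ 0.597 -0.046]
360 [ 0.611 -0.07 ]
```

Emit:
arm_command(
  moves=[
    [[255, 0.6, 2.2, 0.3, 0], [255, 0.8, 2.7, 0.3, 0], [255, 1.0, 3.2, 0.3, 0], [255, 1.2, 3.7, 0.3, 0], [255, 1.3, 4.1, 0.3, 0]],
  ],
)

```text
clock: 2.28
eef_pos: [0.6154, -0.0839, 0.1126]
eef_rot: [1.0, 0.001, 0.001, -0.001]
ft_force: [-2.3, 3.3, -0.6]
width: 0.0005
```

```bash
python3 n.py 18 42; python3 - <<'E'
from h import *
c=capture("side");crop(c,260,100,190,140,4,"pics/si3.png")
c=capture("scene");crop(c,200,120,190,140,4,"pics/sc3.png")
E
```

```text
18 [ 0.6163 -0.0918] row [255, np.float64(0.1), np.float64(0.8), np.float64(-0.0), 0]
24 [ 0.6132 -0.0984] row [255, np.float64(-0.2), np.float64(1.5), np.float64(-0.0), 0]
30 [ 0.6093 -0.1047] row [255, np.float64(-0.6), np.float64(2.1), np.float64(-0.0), 0]
36 [ 0.6048 -0.1105] row [255, np.float64(-1.1), np.float64(2.7), np.float64(-0.0), 0]
42 [ 0.5997 -0.1158] row [255, np.float64(-1.6), np.float64(3.2), np.float64(-0.0), 0]
```

View pics/si3.png

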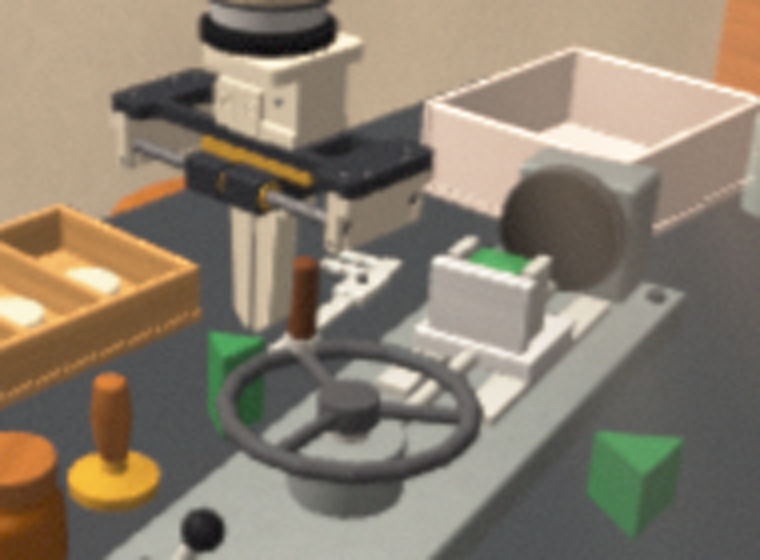

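View pics/sc3.png

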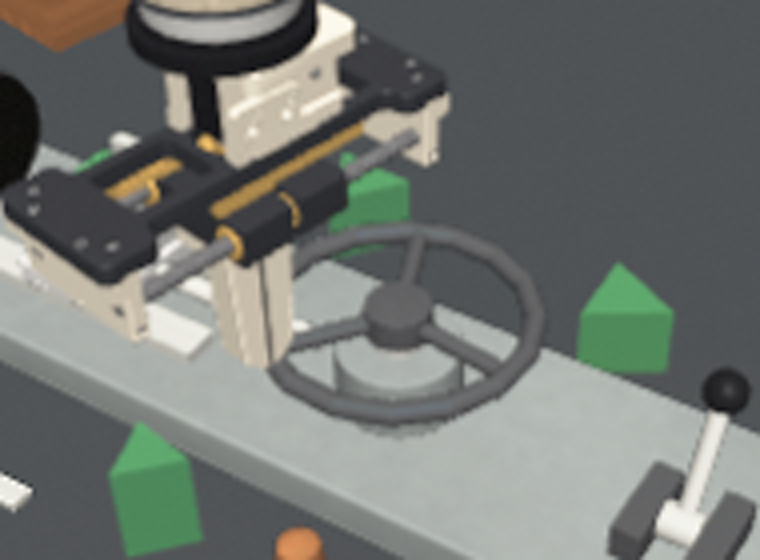

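The wheel is turning: the peg in the side view moved from x 281 to 304, at about 4 N. Continue.

Emit:
arm_command(
  moves=[
    [[255, 0.1, 0.8, 0, 0], [255, -0.2, 1.5, 0, 0], [255, -0.6, 2.1, 0, 0], [255, -1.1, 2.7, 0, 0], [255, -1.6, 3.2, 0, 0]],
  ],
)

```text
clock: 3.0
eef_pos: [0.6006, -0.1187, 0.1131]
eef_rot: [1.0, 0.001, 0.003, 0.001]
ft_force: [3.1, 0.2, -1.2]
width: 0.0003
```

```bash
python3 n.py 48 72
```

```text
48 [ 0.5941 -0.1206] row [255, np.float64(-0.7), np.float64(0.2), np.float64(0.0), 0]
54 [ 0.588  -0.1261] row [255, np.float64(-1.3), np.float64(0.7), np.float64(0.0), 0]
60 [ 0.5816 -0.1311] row [255, np.float64(-1.9), np.float64(1.2), np.float64(0.0), 0]
66 [ 0.5748 -0.1354] row [255, np.float64(-2.6), np.float64(1.7), np.float64(0.0), 0]
72 [ 0.5677 -0.139 ] row [255, np.float64(-3.3), np.float64(2.0), np.float64(0.0), 0]
```

Emit:
arm_command(
  moves=[
    [[255, -0.7, 0.2, 0, 0], [255, -1.3, 0.7, 0, 0], [255, -1.9, 1.2, 0, 0], [255, -2.6, 1.7, 0, 0], [255, -3.3, 2.0, 0, 0]],
  ],
)

```text
clock: 3.62
eef_pos: [0.5668, -0.1386, 0.1128]
eef_rot: [1.0, 0.001, 0.002, 0.0]
ft_force: [1.6, 1.4, -0.1]
width: 0.0008
```

```bash
python3 n.py 78 102; python3 - <<'E'
from h import *
c=capture("side");crop(c,260,100,190,140,4,"pics/si4.png")
E
```

```text
78 [ 0.5605 -0.1419] row [255, np.float64(-0.6), np.float64(0.3), np.float64(-0.0), 0]
84 [ 0.5531 -0.144 ] row [255, np.float64(-1.4), np.float64(0.5), np.float64(-0.0), 0]
90 [ 0.5458 -0.1454] row [255, np.float64(-2.1), np.float64(0.7), np.float64(-0.0), 0]
96 [ 0.5385 -0.1459] row [255, np.float64(-2.8), np.float64(0.7), np.float64(-0.0), 0]
102 [ 0.5313 -0.1456] row [255, np.float64(-3.5), np.float64(0.7), np.float64(-0.0), 0]
```

View pics/si4.png

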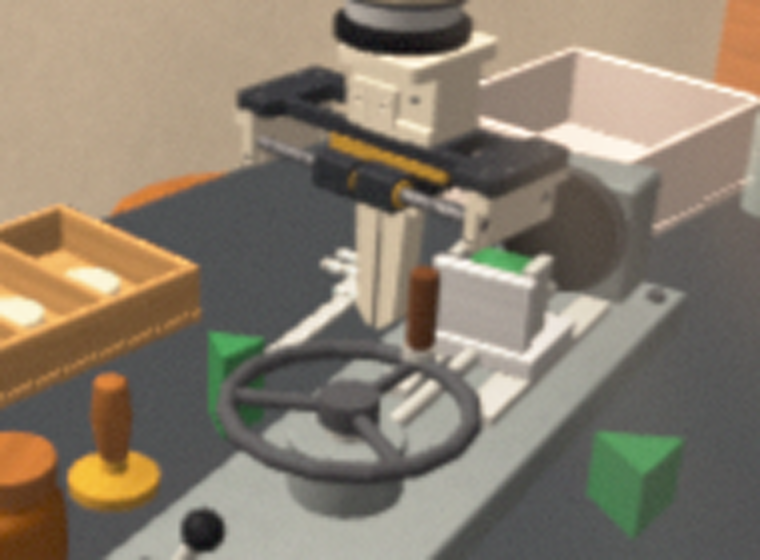

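The peg, now at about (422,310) in the crop, still leads the closed fingers. Continue.

Emit:
arm_command(
  moves=[
    [[255, -0.6, 0.3, 0, 0], [255, -1.4, 0.5, 0, 0], [255, -2.1, 0.7, 0, 0], [255, -2.8, 0.7, 0, 0], [255, -3.5, 0.7, 0, 0]],
  ],
)

```text
clock: 4.3
eef_pos: [0.5304, -0.1463, 0.1127]
eef_rot: [1.0, 0.0, 0.002, 0.001]
ft_force: [3.4, 2.2, -0.6]
width: 0.0006
```

```bash
python3 n.py 108 132
```

```text
108 [ 0.5244 -0.1445] row [255, np.float64(-0.6), np.float64(-0.2), np.float64(-0.0), 0]
114 [ 0.5178 -0.1414] row [255, np.float64(-1.3), np.float64(-0.5), np.float64(-0.0), 0]
120 [ 0.5115 -0.1375] row [255, np.float64(-1.9), np.float64(-0.9), np.float64(-0.0), 0]
126 [ 0.5057 -0.133 ] row [255, np.float64(-2.5), np.float64(-1.3), np.float64(-0.0), 0]
132 [ 0.5004 -0.1279] row [255, np.float64(-3.0), np.float64(-1.8), np.float64(-0.0), 0]
```

Emit:
arm_command(
  moves=[
    [[255, -0.6, -0.2, 0, 0], [255, -1.3, -0.5, 0, 0], [255, -1.9, -0.9, 0, 0], [255, -2.5, -1.3, 0, 0], [255, -3.0, -1.8, 0, 0]],
  ],
)

```text
clock: 4.92
eef_pos: [0.4999, -0.1286, 0.1126]
eef_rot: [1.0, 0.0, 0.002, 0.001]
ft_force: [1.5, -1.9, -0.0]
width: 0.0004
```

```bash
python3 n.py 138 162; python3 - <<'E'
from h import *
c=capture("side");crop(c,260,100,190,140,4,"pics/si5.png")
E
```

```text
138 [ 0.4956 -0.1223] row [255, np.float64(-0.4), np.float64(-0.6), np.float64(-0.0), 0]
144 [ 0.4882 -0.1162] row [255, np.float64(-1.2), np.float64(-1.2), np.float64(-0.0), 0]
150 [ 0.4813 -0.1098] row [255, np.float64(-1.9), np.float64(-1.9), np.float64(-0.0), 0]
156 [ 0.4749 -0.103 ] row [255, np.float64(-2.5), np.float64(-2.6), np.float64(-0.0), 0]
162 [ 0.4693 -0.0959] row [255, np.float64(-3.1), np.float64(-3.3), np.float64(-0.0), 0]
```

View pics/si5.png

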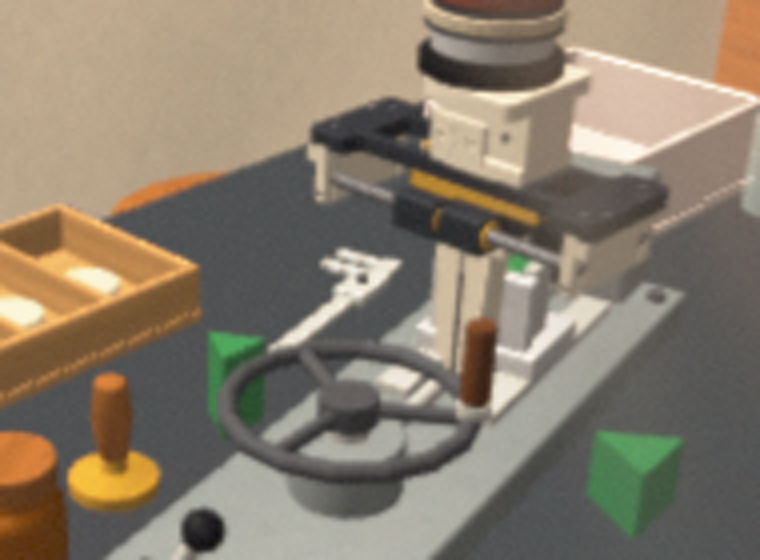

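Emit:
arm_command(
  moves=[
    [[255, -0.4, -0.6, 0, 0], [255, -1.2, -1.2, 0, 0], [255, -1.9, -1.9, 0, 0], [255, -2.5, -2.6, 0, 0], [255, -3.1, -3.3, 0, 0]],
  ],
)

```text
clock: 5.6
eef_pos: [0.4672, -0.0941, 0.1124]
eef_rot: [1.0, 0.0, 0.001, 0.001]
ft_force: [1.8, -3.3, -0.6]
width: 0.0004
```

```bash
python3 n.py 168 192;python3 - <<'E'
from h import *
c=capture("side");crop(c,260,100,190,140,4,"pics/si6.png")
E
```

```text
168 [ 0.4643 -0.0887] row [255, np.float64(-0.3), np.float64(-0.5), np.float64(-0.1), 0]
174 [ 0.4601 -0.0813] row [255, np.float64(-0.7), np.float64(-1.3), np.float64(-0.1), 0]
180 [ 0.4567 -0.074 ] row [255, np.float64(-1.1), np.float64(-2.0), np.float64(-0.1), 0]
186 [ 0.4541 -0.0667] row [255, np.float64(-1.3), np.float64(-2.7), np.float64(-0.1), 0]
192 [ 0.4524 -0.0595] row [255, np.float64(-1.5), np.float64(-3.5), np.float64(-0.1), 0]
```

View pics/si6.png

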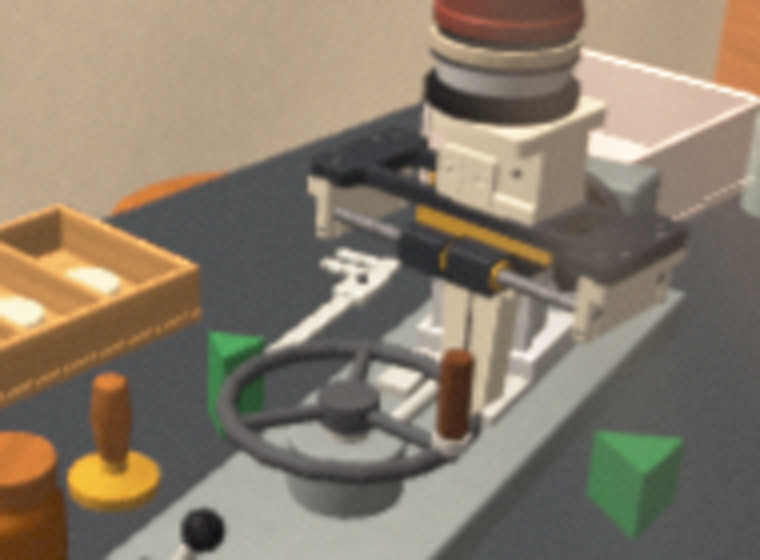

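Emit:
arm_command(
  moves=[
    [[255, -0.3, -0.5, 0, 0], [255, -0.7, -1.3, 0, 0], [255, -1.1, -2.0, 0, 0], [255, -1.3, -2.7, 0, 0], [255, -1.5, -3.5, 0, 0]],
  ],
)

```text
clock: 6.28
eef_pos: [0.4496, -0.0572, 0.1121]
eef_rot: [1.0, 0.001, -0.002, -0.0]
ft_force: [-0.3, -2.4, 0.2]
width: 0.0005
```

```bash
python3 n.py 198 222
```

```text
198 [ 0.4517 -0.0526] row [255, np.float64(0.2), np.float64(-0.5), np.float64(-0.1), 0]
204 [ 0.4548 -0.046 ] row [255, np.float64(0.5), np.float64(-1.1), np.float64(-0.1), 0]
210 [ 0.4587 -0.0397] row [255, np.float64(0.9), np.float64(-1.7), np.float64(-0.1), 0]
216 [ 0.4632 -0.0339] row [255, np.float64(1.4), np.float64(-2.3), np.float64(-0.1), 0]
222 [ 0.4683 -0.0286] row [255, np.float64(1.9), np.float64(-2.9), np.float64(-0.1), 0]
```

Emit:
arm_command(
  moves=[
    [[255, 0.2, -0.5, -0.1, 0], [255, 0.5, -1.1, -0.1, 0], [255, 0.9, -1.7, -0.1, 0], [255, 1.4, -2.3, -0.1, 0], [255, 1.9, -2.9, -0.1, 0]],
  ],
)

```text
clock: 6.9
eef_pos: [0.4669, -0.0264, 0.1125]
eef_rot: [1.0, 0.002, -0.004, -0.001]
ft_force: [-4.1, 1.2, -0.5]
width: 0.0004
```

```bash
python3 n.py 228 252;python3 - <<'E'
from h import *
c=capture("side");crop(c,260,100,190,140,4,"pics/si7.png")
E
```

```text
228 [ 0.4739 -0.0238] row [255, np.float64(0.7), np.float64(-0.3), np.float64(-0.1), 0]
234 [ 0.48   -0.0183] row [255, np.float64(1.3), np.float64(-0.8), np.float64(-0.1), 0]
240 [ 0.4864 -0.0133] row [255, np.float64(2.0), np.float64(-1.3), np.float64(-0.1), 0]
246 [ 0.4932 -0.009 ] row [255, np.float64(2.6), np.float64(-1.7), np.float64(-0.1), 0]
252 [ 0.5003 -0.0054] row [255, np.float64(3.3), np.float64(-2.1), np.float64(-0.1), 0]
```

View pics/si7.png

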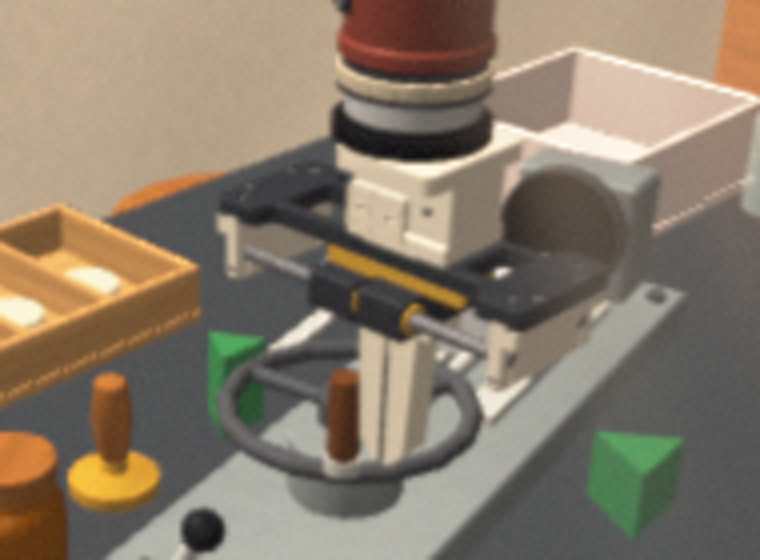

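Emit:
arm_command(
  moves=[
    [[255, 0.7, -0.3, -0.1, 0], [255, 1.3, -0.8, -0.1, 0], [255, 2.0, -1.3, -0.1, 0], [255, 2.6, -1.7, -0.1, 0], [255, 3.3, -2.1, -0.1, 0]],
  ],
)

```text
clock: 7.58
eef_pos: [0.5028, -0.0049, 0.1139]
eef_rot: [1.0, 0.002, -0.001, -0.001]
ft_force: [-2.0, -1.1, -0.5]
width: 0.0004
```

```bash
python3 n.py 258 282
```

```text
258 [ 0.5075 -0.0025] row [255, np.float64(0.5), np.float64(-0.2), np.float64(0.1), 0]
264 [ 5.149e-01 -4.000e-04] row [255, np.float64(1.2), np.float64(-0.5), np.float64(0.1), 0]
270 [0.5222 0.001 ] row [255, np.float64(1.9), np.float64(-0.6), np.float64(0.1), 0]
276 [0.5295 0.0015] row [255, np.float64(2.7), np.float64(-0.6), np.float64(0.1), 0]
282 [0.5367 0.0012] row [255, np.float64(3.4), np.float64(-0.6), np.float64(0.1), 0]
```

Emit:
arm_command(
  moves=[
    [[255, 0.5, -0.2, 0.1, 0], [255, 1.2, -0.5, 0.1, 0], [255, 1.9, -0.6, 0.1, 0], [255, 2.7, -0.6, 0.1, 0], [255, 3.4, -0.6, 0.1, 0]],
  ],
)

```text
clock: 8.2
eef_pos: [0.5369, 0.0007, 0.1126]
eef_rot: [1.0, 0.002, -0.002, -0.001]
ft_force: [-3.7, -1.8, 0.7]
width: 0.0002
```

```bash
python3 n.py 288 312;python3 - <<'E'
from h import *
c=capture("side");crop(c,260,100,190,140,4,"pics/si8.png")
E
```

```text
288 [5.436e-01 1.000e-04] row [255, np.float64(0.7), np.float64(0.1), np.float64(-0.0), 0]
294 [ 0.5502 -0.003 ] row [255, np.float64(1.3), np.float64(0.4), np.float64(-0.0), 0]
300 [ 0.5565 -0.0069] row [255, np.float64(2.0), np.float64(0.8), np.float64(-0.0), 0]
306 [ 0.5623 -0.0114] row [255, np.float64(2.5), np.float64(1.2), np.float64(-0.0), 0]
312 [ 0.5676 -0.0165] row [255, np.float64(3.1), np.float64(1.7), np.float64(-0.0), 0]
```

View pics/si8.png

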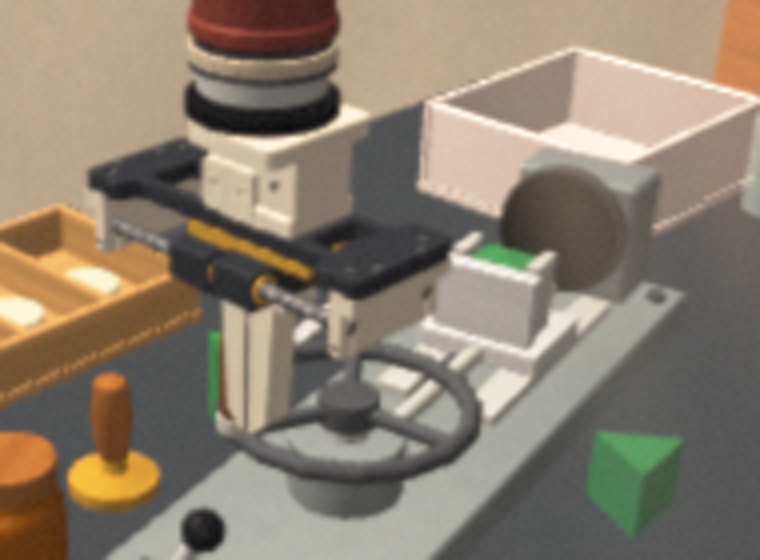

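The peg is now behind the fingers in this view, with its foot at (225,425), and still being pushed.

Emit:
arm_command(
  moves=[
    [[255, 0.7, 0.1, 0, 0], [255, 1.3, 0.4, 0, 0], [255, 2.0, 0.8, 0, 0], [255, 2.5, 1.2, 0, 0], [255, 3.1, 1.7, 0, 0]],
  ],
)

```text
clock: 8.88
eef_pos: [0.5698, -0.0155, 0.1127]
eef_rot: [1.0, 0.002, -0.001, -0.001]
ft_force: [-2.1, 1.5, -0.7]
width: 0.0002
```

```bash
python3 n.py 318 342
```

```text
318 [ 0.5724 -0.0221] row [255, np.float64(0.3), np.float64(0.7), np.float64(-0.0), 0]
324 [ 0.5798 -0.0282] row [255, np.float64(1.0), np.float64(1.3), np.float64(-0.0), 0]
330 [ 0.5867 -0.0346] row [255, np.float64(1.7), np.float64(1.9), np.float64(-0.0), 0]
336 [ 0.5931 -0.0414] row [255, np.float64(2.3), np.float64(2.6), np.float64(-0.0), 0]
342 [ 0.5987 -0.0485] row [255, np.float64(2.9), np.float64(3.3), np.float64(-0.0), 0]
```

Emit:
arm_command(
  moves=[
    [[255, 0.3, 0.7, 0, 0], [255, 1.0, 1.3, 0, 0], [255, 1.7, 1.9, 0, 0], [255, 2.3, 2.6, 0, 0], [255, 2.9, 3.3, 0, 0]],
  ],
)

```text
clock: 9.5
eef_pos: [0.5996, -0.0488, 0.1126]
eef_rot: [1.0, 0.002, -0.0, -0.001]
ft_force: [-1.7, 2.7, -0.7]
width: 0.0003
```

```bash
python3 n.py 346 360;python3 - <<'E'
from h import *
import pickle
C={n:capture(n) for n in ["scene","side"]}
crop(C["side"],260,140,190,140,4,"pics/si9.png")
crop(C["scene"],200,120,190,140,4,"pics/sc9.png")
E
```

```text
346 [ 0.6021 -0.0533] row [255, np.float64(0.3), np.float64(0.5), np.float64(-0.0), 0]
350 [ 0.6049 -0.0576] row [255, np.float64(0.5), np.float64(0.9), np.float64(-0.0), 0]
353 [ 0.6073 -0.0618] row [255, np.float64(0.8), np.float64(1.3), np.float64(-0.0), 0]
356 [ 0.6095 -0.0661] row [255, np.float64(1.0), np.float64(1.7), np.float64(-0.0), 0]
360 [ 0.6113 -0.0704] row [255, np.float64(1.2), np.float64(2.2), np.float64(-0.0), 0]
```

View pics/si9.png

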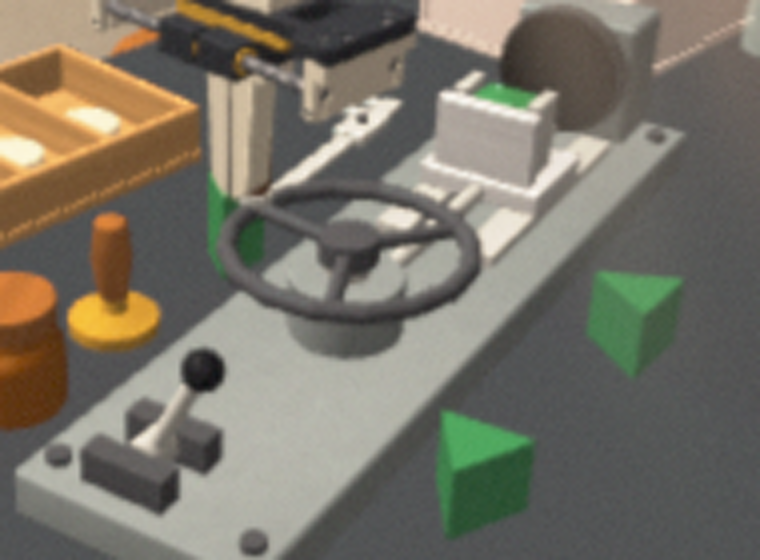

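View pics/sc9.png

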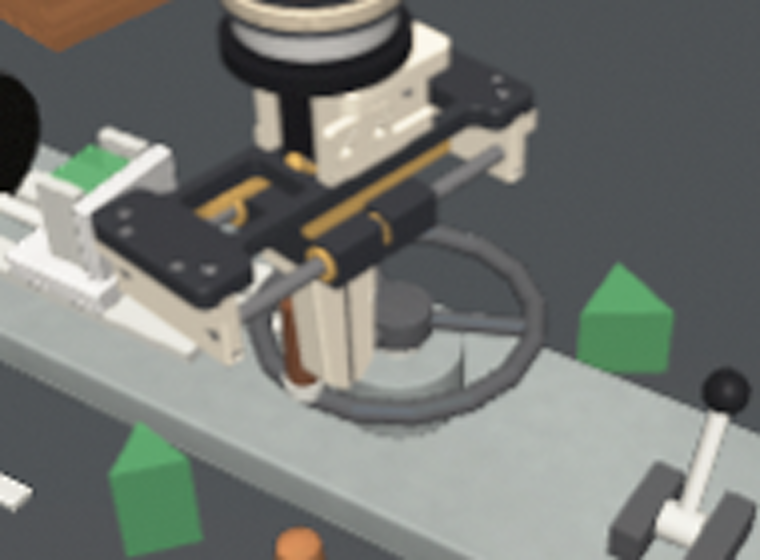

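Emit:
arm_command(
  moves=[
    [[255, 0.3, 0.5, 0, 0], [255, 0.5, 0.9, 0, 0], [255, 0.8, 1.3, 0, 0], [255, 1.0, 1.8, 0, 0], [255, 1.0, 1.9, 0, 0]],
  ],
)

```text
clock: 10.22
eef_pos: [0.6106, -0.07, 0.1126]
eef_rot: [1.0, 0.001, 0.001, -0.0]
ft_force: [-0.9, 1.4, -0.4]
width: 0.0006
```

Emit:
arm_command(
  moves=[
    [[255, 0, 0, 0, 0], [255, 0, -0.8, 0, 0], [255, 0, -1.5, 0, 0], [255, 0, -2.5, 0, 0], [255, 0, -2.5, 0, 0]],
  ],
)

```text
clock: 10.85
eef_pos: [0.6108, -0.0431, 0.1127]
eef_rot: [1.0, 0.002, 0.001, -0.001]
ft_force: [-0.4, -0.2, -0.6]
width: 0.0007
```

```bash
python3 - <<'E'
from h import *
import pickle
s=ctrl.get_state();print(s["eef_pos"],s["ft_force"],s["clock"])
C={n:capture(n) for n in ["scene","side"]}
pickle.dump(C,open("c2.pkl","wb"))
crop(C["side"],260,150,190,140,4,"pics/si10.png")
crop(C["scene"],220,150,190,140,4,"pics/sc10.png")
E
```

```text
[ 0.61080291 -0.04312367  0.11270197] [-0.39666282 -0.17300904 -0.57373213] 10.85
```

View pics/si10.png

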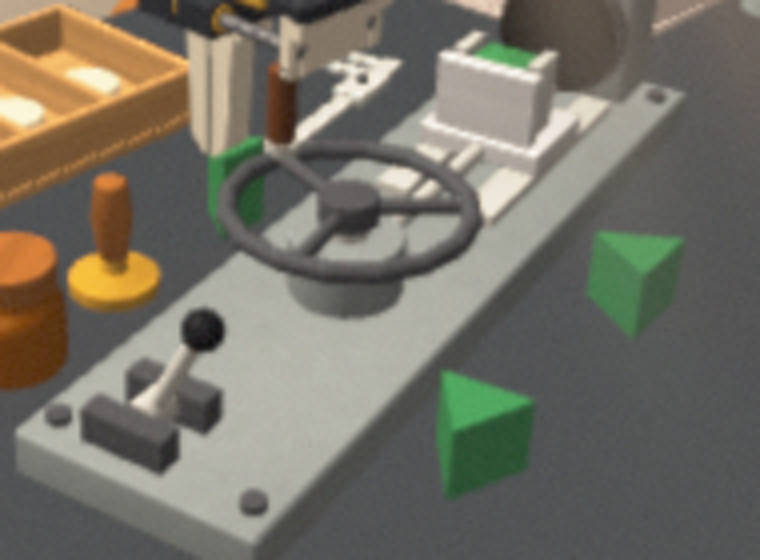

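View pics/sc10.png

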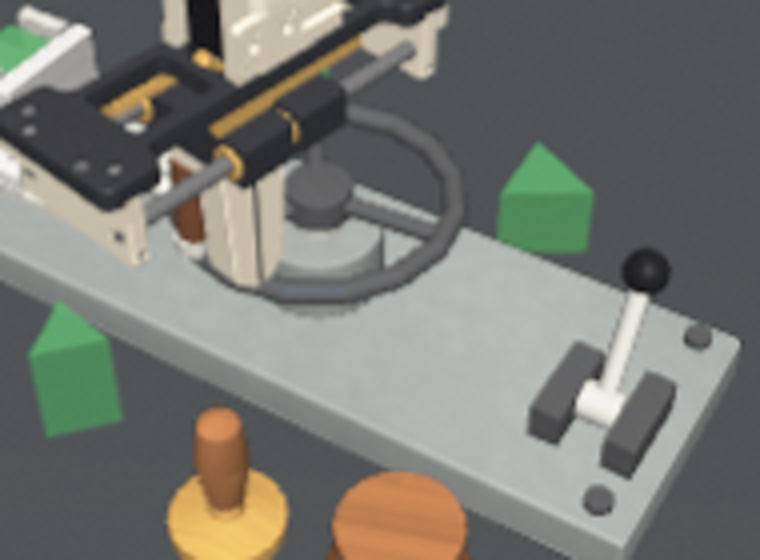

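The handle is back: its top in the side crop is at (282,69), against (281,69) at the start. Loose things look unchanged. Now lift and go behind the lock knob, measured at (0.484, 0.090, 0.104).

Emit:
arm_command(
  moves=[
    [[255, 0, 0, -6, 0], [255, 0, 0, -9, 0], [255, -5, -4, -9, -0.1], [255, -10, -7, -9, -0.2], [255, -14, -10, -9, -0.2]],
  ],
)

```text
clock: 11.58
eef_pos: [0.4684, 0.0552, 0.2026]
eef_rot: [0.995, 0.101, 0.001, 0.0]
ft_force: [0.3, 0.9, 0.1]
width: 0.0006
```

```bash
cat > t.py <<'E'
import sys
from h import *
from scipy.spatial.transform import Rotation as R
s=ctrl.get_state();r=R.from_quat(s["eef_rot"]);print(s["eef_pos"],r.as_matrix()[:,0])
for i in range(1,len(sys.argv),3):
    g=np.array(list(map(float,sys.argv[i:i+3])));print(g,(r.inv().apply(g-s["eef_pos"])*100).round(1))
E
python3 t.py .437 .081 .2 .437 .081 .107
```

```text
[0.46838679 0.05521066 0.20262783] [0.97965927 0.20066098 0.00169811]
[0.437 0.081 0.2  ] [-2.6 -3.2  0.3]
[0.437 0.081 0.107] [-2.6 -3.2  9.6]
```

Emit:
arm_command(
  moves=[
    [[255, -2.6, -3.2, 0.3, 0], [255, -2.6, -3.2, 0.3, 0], [255, -2.6, -3.2, 5, 0], [255, -2.6, -3.2, 9.6, 0], [255, -2.6, -3.2, 9.6, 0]],
  ],
)

```text
clock: 12.2
eef_pos: [0.4356, 0.0798, 0.1044]
eef_rot: [0.995, 0.1, -0.002, 0.001]
ft_force: [-0.0, 0.0, -0.1]
width: 0.0005
```

```bash
python3 - <<'E'
from h import *
s=ctrl.get_state();print(s["eef_pos"],s["ft_force"],s["clock"])
c=capture("side");crop(c,240,120,190,140,4,"pics/si11.png")
c=capture("scene");crop(c,270,130,190,140,4,"pics/sc11.png")
E
```

```text
[0.43555602 0.07976602 0.10440465] [-0.04705665  0.00722822 -0.09706441] 12.2
```

View pics/si11.png

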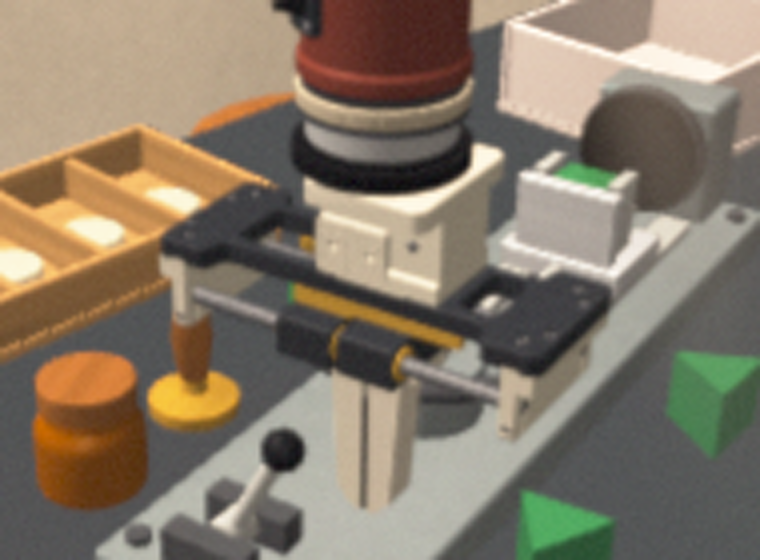

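View pics/sc11.png

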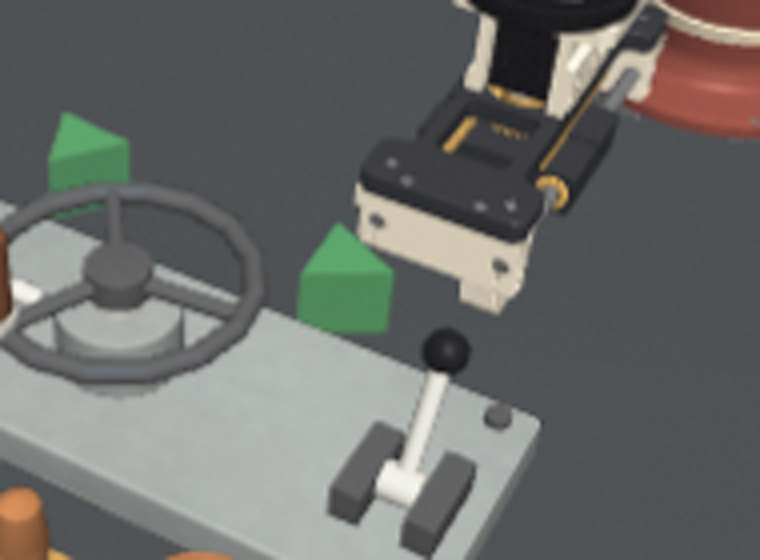

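The fingers sit on the robot side of the knob, about 20 mm short and laterally aligned within 1 mm. Push along the tool's x, with 7.2 cm as the expected full travel.

Emit:
arm_command(
  moves=[
    [[255, 1.7, 0, -0.2, 0], [255, 2.7, 0, -0.2, 0], [255, 3.5, 0, -0.2, 0], [255, 4.3, 0, -0.2, 0], [255, 5.0, 0, -0.2, 0]],
  ],
)

```text
clock: 12.92
eef_pos: [0.4737, 0.0875, 0.115]
eef_rot: [0.995, 0.1, -0.012, 0.003]
ft_force: [-34.5, -6.4, 76.4]
width: 0.0006
```

Emit:
arm_command(
  moves=[
    [[255, 0.7, 0, 0, 0], [255, 1.3, 0, 0, 0], [255, 1.8, 0, 0, 0], [255, 2.0, 0, 0, 0], [255, 2.0, 0, 0, 0]],
  ],
)

```text
clock: 13.55
eef_pos: [0.4998, 0.0928, 0.1227]
eef_rot: [0.995, 0.1, -0.004, 0.002]
ft_force: [-3.6, -1.0, 35.4]
width: 0.0006
```

```bash
python3 - <<'E'
from h import *
s=ctrl.get_state();print(s["eef_pos"],s["ft_force"],s["clock"])
c=capture("side");crop(c,240,120,190,140,4,"pics/si12.png")
c=capture("scene");crop(c,270,130,190,140,4,"pics/sc12.png")
E
```

```text
[0.49983246 0.09278527 0.12272818] [-3.55911327 -1.03594926 35.36068495] 13.55
```

View pics/si12.png

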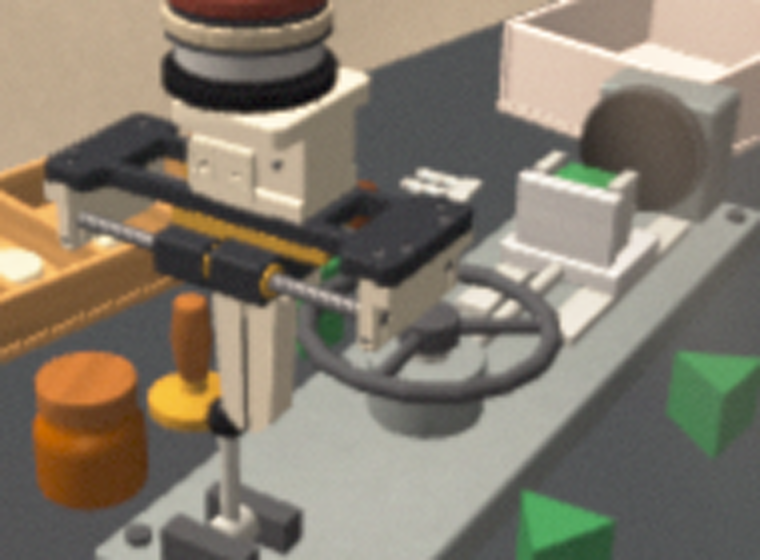

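View pics/sc12.png

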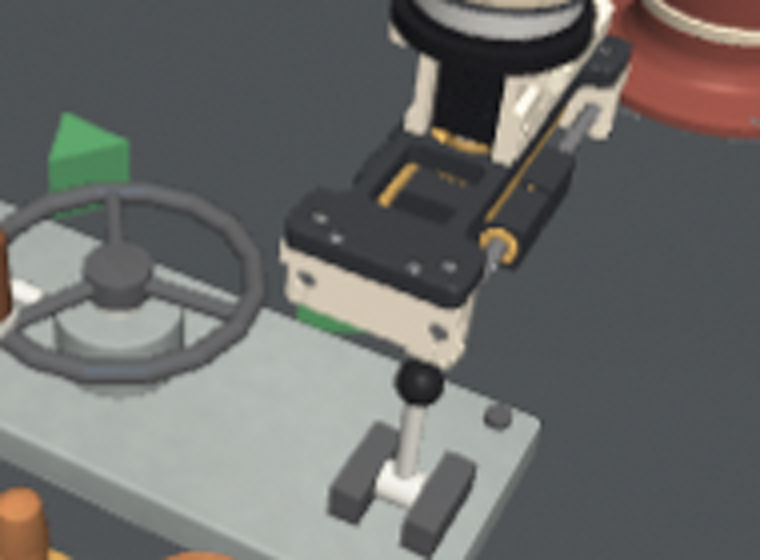

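The knob moved only to about upright, and the fingers rode up on the ball (35 to 76 N vertical), so the tip edge was too high. I'll back off, go lower so the finger's straight flank or the rod takes the push, and retry more gently.

Emit:
arm_command(
  moves=[
    [[255, -1.5, 0, 0, 0], [255, -3, 0, 0, 0], [255, -3.8, 0, 0, 0], [255, -3.8, 0, 2, 0], [255, -3.8, 0, 3.7, 0]],
  ],
)

```text
clock: 14.28
eef_pos: [0.4628, 0.085, 0.086]
eef_rot: [0.995, 0.099, -0.003, 0.002]
ft_force: [0.5, -0.0, -0.9]
width: 0.0005
```

```bash
python3 - <<'E'
from h import *
import pickle
s=ctrl.get_state();print(s["eef_pos"],s["ft_force"],s["clock"])
C={n:capture(n) for n in ["scene","side"]}
pickle.dump(C,open("c3.pkl","wb"))
crop(C["side"],240,120,190,140,4,"pics/si13.png")
crop(C["scene"],270,130,190,140,4,"pics/sc13.png")
E
```

```text
[0.46276548 0.0850158  0.08603302] [ 0.51057646 -0.03101207 -0.87621825] 14.275
```

View pics/si13.png

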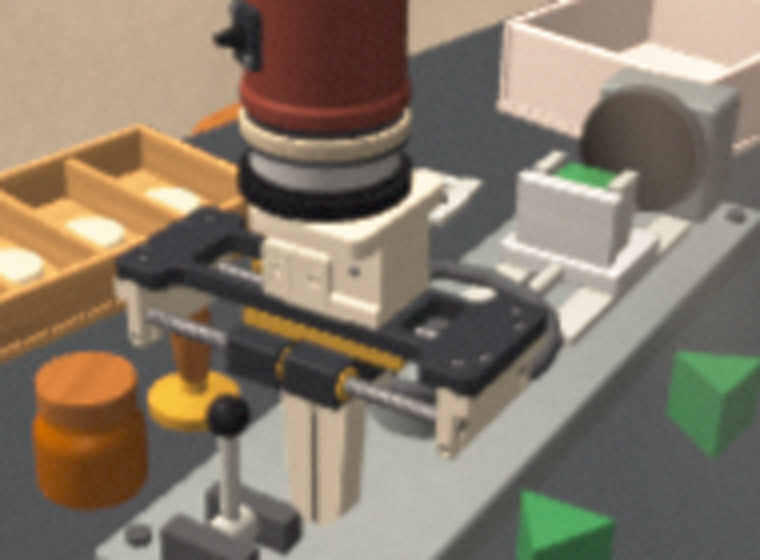

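View pics/sc13.png

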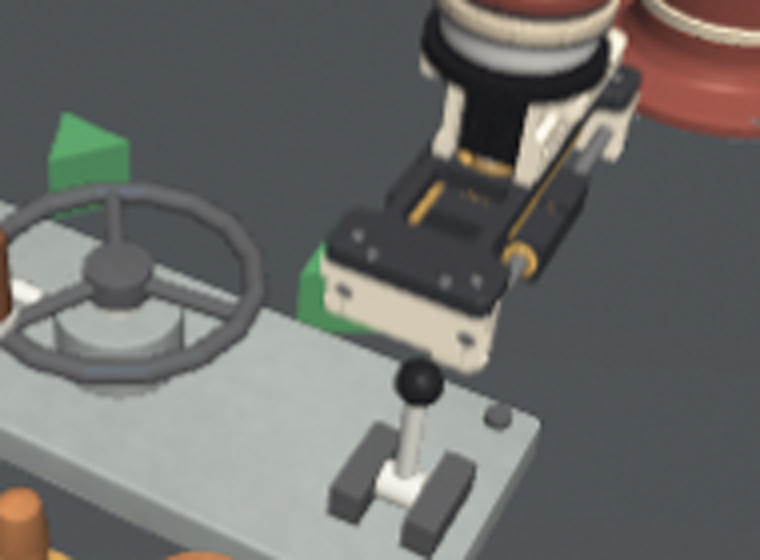

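```bash
python3 - <<'E'
from h import *
import pickle
C=pickle.load(open("c3.pkl","rb"))
k,e=tri([(C["scene"],(270+420/4,130+381/4)),(C["side"],(240+228/4,120+416/4))]);print(k,e)
x=np.array([.98,.199]);p=ctrl.get_state()["eef_pos"]
print("along, lateral from tcp",(k[:2]-p[:2])@x,(k[:2]-p[:2])@[-x[1],x[0]])
print("pivot along",(np.array([.534,-.0722])+.17*np.array([-x[1],x[0]])-p[:2])@x)
E
```

```text
[0.51489678 0.09713684 0.11172762] [np.float64(0.85284171590443), np.float64(0.8528417159044759)]
along, lateral from tcp 0.054834439832504606 0.0015008787385896566
pivot along 0.03985756449000427
```

The knob is now at a lean of about +0.2 rad (lock roughly 0.7). Expected contact is after about 2.5 cm and the stop is at about 3.7 cm.

Emit:
arm_command(
  moves=[
    [[255, 1.5, 0, 0, 0], [255, 2.4, 0, 0, 0], [255, 2.8, 0, 0, 0], [255, 3.1, 0, 0, 0], [255, 3.3, 0, 0, 0]],
  ],
)

```text
clock: 15.0
eef_pos: [0.4932, 0.0912, 0.0847]
eef_rot: [0.995, 0.1, -0.006, 0.002]
ft_force: [-1.5, -0.5, 1.0]
width: 0.0002
```

```bash
cat > look.py <<'E'
import sys
from h import *
s=ctrl.get_state();print(s["eef_pos"],s["ft_force"],s["clock"])
c=capture("side");crop(c,240,120,190,140,4,f"pics/si{sys.argv[1]}.png")
c=capture("scene");crop(c,270,130,190,140,4,f"pics/sc{sys.argv[1]}.png")
E
python3 look.py 14
```

```text
[0.49318548 0.09117472 0.08470547] [-1.53074349 -0.52498202  0.98596398] 15.0
```

View pics/si14.png

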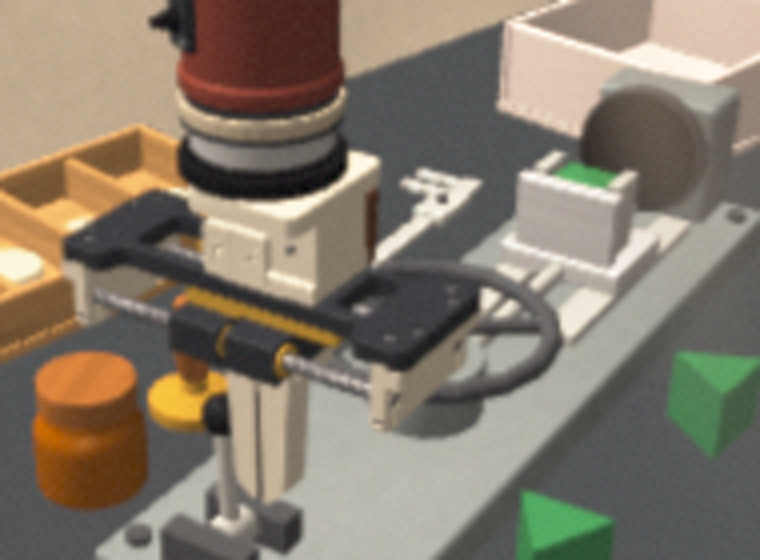

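View pics/sc14.png

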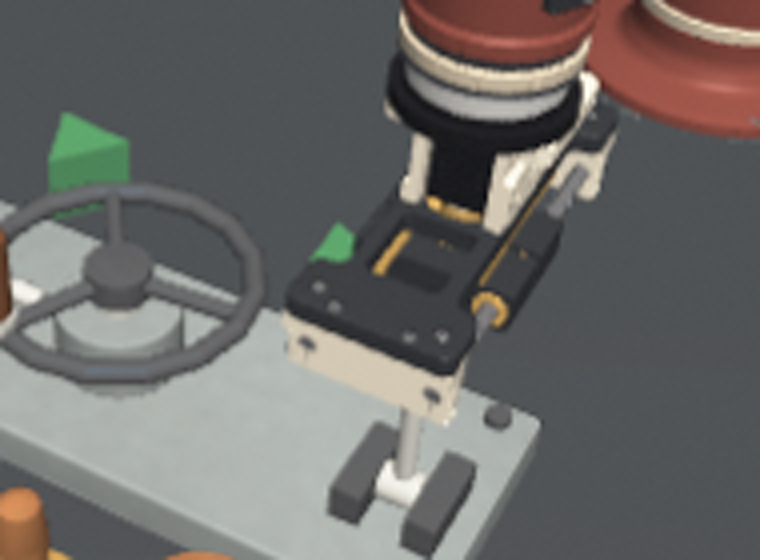

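Contact is gentle now (1.5 N) and the lever is moving over. Push on in small steps.

Emit:
arm_command(
  moves=[
    [[255, 0.4, 0, 0, 0], [255, 0.8, 0, 0, 0], [255, 1.0, 0, 0, 0], [255, 1.2, 0, 0, 0], [255, 1.2, 0, 0, 0]],
  ],
)

```text
clock: 15.72
eef_pos: [0.5057, 0.0937, 0.0845]
eef_rot: [0.995, 0.1, -0.005, 0.002]
ft_force: [0.1, -0.0, 0.3]
width: 0.0007
```

```bash
python3 look.py 15
```

```text
[0.50569147 0.09371516 0.08448652] [ 0.12794498 -0.04027869  0.28658591] 15.725
```

View pics/si15.png

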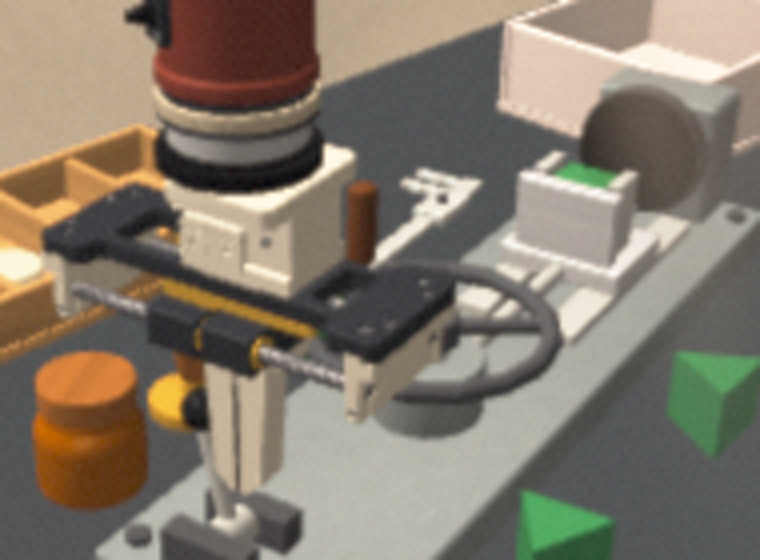

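Emit:
arm_command(
  moves=[
    [[255, 0.3, 0, 0, 0], [255, 0.5, 0, 0, 0], [255, 0.7, 0, 0, 0], [255, 0.7, 0, 0, 0]],
  ],
)

```text
clock: 16.32
eef_pos: [0.5123, 0.095, 0.0843]
eef_rot: [0.995, 0.099, -0.005, 0.002]
ft_force: [-1.4, -0.1, 0.2]
width: 0.0004
```

Emit:
arm_command(
  moves=[
    [[255, 0.2, 0, 0, 0], [255, 0.3, 0, 0, 0], [255, 0.4, 0, 0, 0], [255, 0.4, 0, 0, 0]],
  ],
)

```text
clock: 16.82
eef_pos: [0.5164, 0.0958, 0.0843]
eef_rot: [0.995, 0.099, -0.005, 0.002]
ft_force: [-0.3, -0.1, 0.2]
width: 0.0005
```

```bash
python3 look.py 16
```

```text
[0.51640926 0.09580863 0.08428214] [-0.34104903 -0.07311576  0.2262618 ] 16.825
```

View pics/si16.png

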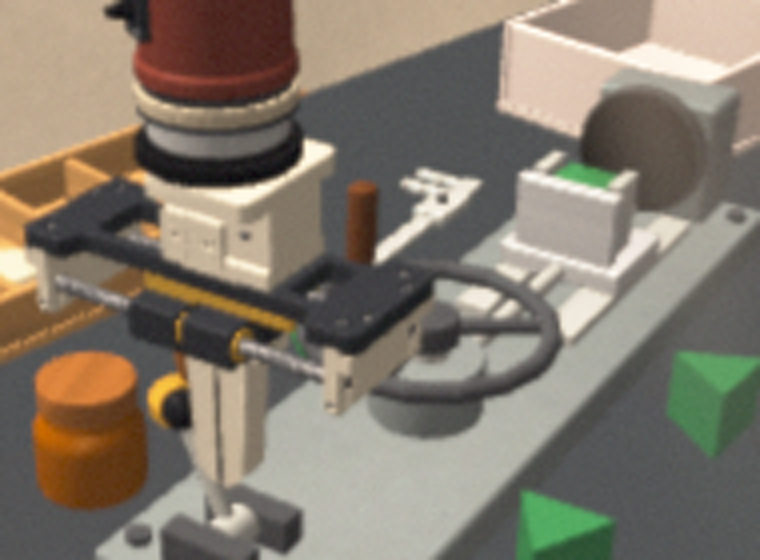

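```bash
python3 - <<'E'
from h import *
c=capture("side");k=plane(c,(240+177/4,120+407/4),.104);x=np.array([.98,.199])
pv=np.array([.534,-.0722])+.17*np.array([-x[1],x[0]])
print(k,(k[:2]-pv)@x)
E
```

```text
[0.54769949 0.10117818 0.104     ] 0.04792775387278313
```

Emit:
arm_command(
  moves=[
    [[255, 0.2, 0, 0, 0], [255, 0.3, 0, 0, 0], [255, 0.4, 0, 0, 0], [255, 0.4, 0, 0, 0]],
  ],
)

```text
clock: 17.48
eef_pos: [0.5201, 0.0966, 0.0842]
eef_rot: [0.995, 0.1, -0.005, 0.002]
ft_force: [-2.8, -0.7, 0.1]
width: 0.0006
```

Emit:
arm_command(
  moves=[
    [[255, 0.2, 0, 0, 0], [255, 0.3, 0, 0, 0], [255, 0.4, 0, 0, 0], [255, 0.4, 0, 0, 0]],
  ],
)

```text
clock: 17.98
eef_pos: [0.5205, 0.0966, 0.0839]
eef_rot: [0.995, 0.1, -0.009, 0.003]
ft_force: [-7.4, -1.3, 5.1]
width: 0.0005
```

Movement stalls with the force rising to 7 N, so the stop is reached. Back off, lift and check.

Emit:
arm_command(
  moves=[
    [[255, -1.5, 0, 0, 0], [255, -3.0, 0, 0, 0], [255, -4.5, 0, 0, 0], [255, -6, 0, -4, 0], [255, -6, 0, -9, 0]],
  ],
)

```text
clock: 18.6
eef_pos: [0.4635, 0.0855, 0.1759]
eef_rot: [0.995, 0.1, -0.009, 0.003]
ft_force: [0.7, -0.5, 0.1]
width: 0.0003
```

Emit:
arm_command(
  moves=[
    [[255, 0, 0, -5, 0], [255, 0, 0, -8, 0], [255, 0, 0, -8, 0], [255, 0, 0, -8, 0]],
  ],
)

```text
clock: 19.1
eef_pos: [0.4651, 0.0861, 0.2553]
eef_rot: [0.995, 0.1, -0.009, 0.003]
ft_force: [-0.9, -0.1, -0.2]
width: 0.0005
```

```bash
python3 - <<'E'
from h import *
import pickle
s=ctrl.get_state();print(s["eef_pos"],s["ft_force"],s["clock"])
C={n:capture(n) for n in ["scene","side"]}
pickle.dump(C,open("c4.pkl","wb"))
crop(C["side"],260,150,190,140,4,"pics/si17.png")
crop(C["scene"],220,150,190,140,4,"pics/sc17.png")
E
```

```text
[0.46506118 0.08609607 0.25531034] [-0.85872796 -0.07575459 -0.24095774] 19.1
```

View pics/si17.png

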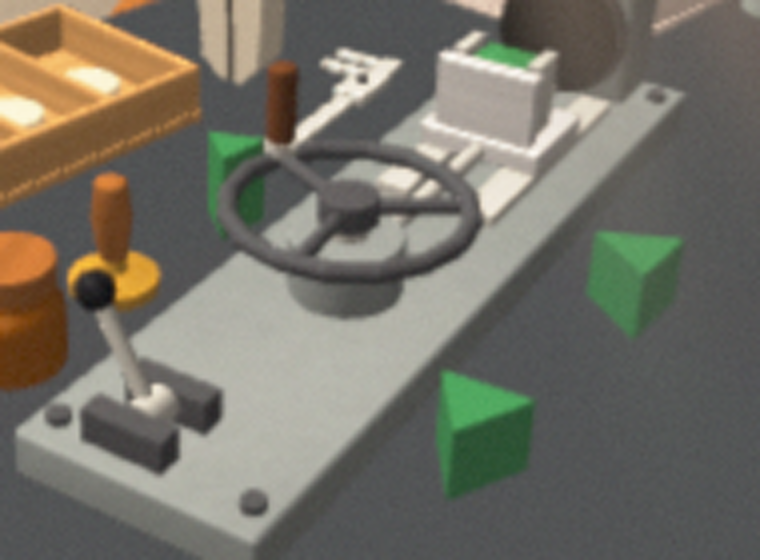

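View pics/sc17.png

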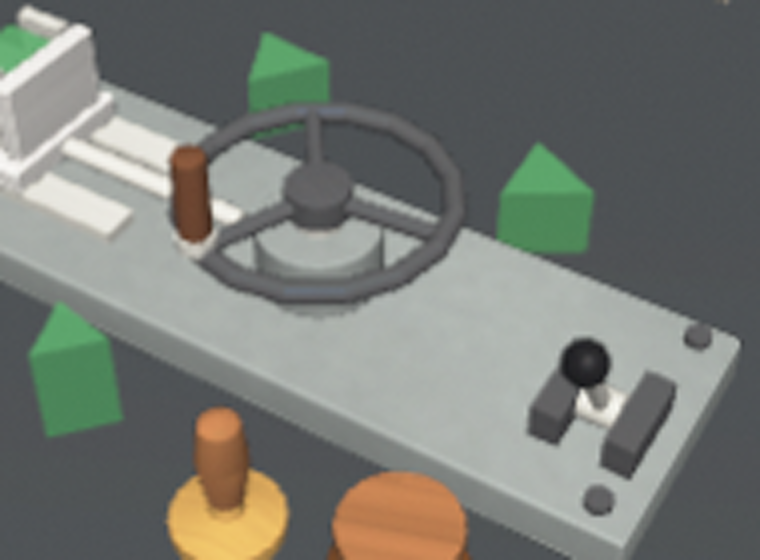

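```bash
python3 - <<'E'
from h import *
import pickle
C=pickle.load(open("c4.pkl","rb"));s,d=C["scene"],C["side"]
k,e=tri([(s,(220+586/4,150+362/4)),(d,(260+95/4,150+290/4))]);print("knob",k,e, "travel from start",k-[.4837,.0905,.1041])
print("handle",tri([(s,(220+188/4,150+155/4)),(d,(260+283/4,150+69/4))]))
q=ctrl.get_state();print(np.abs(q["qd"]).max(),q["ft_force"])
E
```

```text
knob [0.54736382 0.1037076  0.10277498] [np.float64(0.9134990775612499), np.float64(0.9134990775612694)] travel from start [ 0.06366382  0.0132076  -0.00132502]
handle (array([ 0.60175347, -0.08814437,  0.14249419]), [np.float64(0.5768612262726378), np.float64(0.5768612262727077)])
0.0049080504005350285 [-0.00975372 -0.29941475  0.01437166]
```

The knob travelled 65 mm, against 67 mm for the full 1.0 rad swing. The handle is within 2 mm of its start and the arm is clear, so I'm handing in.

```bash
python3 -c "
from rig import ctrl
print(ctrl.hand_in()); print(ctrl.get_state()['clock'])"
```

```text
the job is handed in; nothing more can be done
None
the job is handed in; nothing more can be done
```

I pushed the wheel through one full clockwise turn with the closed fingertips, then pushed the lock lever over to its stop, lifted clear and handed in. The hand-in came at about 19 s of the 70 s allowed and gave no verdict.

**Last checks before hand-in:**
- **Handle:** it measured 2 mm from where it started, against the 14 mm allowed.
- **Wheel force:** the readings taken between pushes were about 2 to 4 N, against the 40 N limit.
- **Lock lever:** the knob moved 65 mm out of about 67 mm for the full swing. The push stalled at about 7 N, which I took as the stop.
- **Loose things:** the prisms, jar, caliper and lapping tool looked unmoved by eye in the last pictures. I did not measure their positions again.
- **Arm:** it was standing clear, with a wrist force under 1 N at the last reading.

**What went wrong:**
- **First lever push:** I set the fingertips too high, so they rode up on the knob. The wrist force reached about 84 N at one reading, against the 120 N limit. I backed off and finished the push lower at low force. It could have peaked higher between readings.
- **Pivot position:** my estimate from the wheel axis was about 8 to 14 mm too close to the robot, judging by the knob's final position. I therefore judged the locked position by knob travel and the stall.

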